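Set the screw saddle and lay the scroll rod

TASK

Screw the round metal saddle of the rod stand down (clockwise from above) until it is felt to bite on its rubber washer, then go on only until its groove first lines up with the fixed wooden saddle: where the grooves line up before it bites it is still loose, and a further half turn would crush the washer. Then lay the wooden scroll rod gently into both grooves, about midway, and let go. Leave the bowl, the inkstone and the paperweight where they are.

Things in the scene. Friction and masses are not known exactly. Their poses are not given: they have to be found in the camera images.
- stand: Rod stand, fixed: wooden board 260 x 90 x 18 mm. Origin: centre of its underside; x along the board, z up. At x = -80 mm a fixed dark wooden block 46 mm square, its groove along the stand's x, groove floor 75 mm above the table, cheeks 15.5 mm higher. At x = +80 mm a round steel post, 40 mm wide, its top 44 mm above the table, carrying the washer and the screw saddle.
- head: The screw saddle: a round aluminium head, 54 mm diameter, 26 mm high, two sloping cheeks on top (15.5 mm more, within the 54 mm) forming a groove. Origin: centre of its underside, on the vertical screw axis; x along the groove (either way round is the same), z up. Starts loose, 0 to 3 mm clear of the washer, sinks 4 mm per turn clockwise seen from above, stays within 0.06 rad when let go.
- washer: Black rubber washer, 44 mm diameter, 6 mm thick, under the screw saddle, its top about 50 mm above the table. Origin: centre of its underside.
- rod: Loose wooden scroll rod, 264 mm long, 0.1 to 0.2 kg: round, 22 mm diameter, with a dark square block 30 x 30 x 18 mm at each end (228 mm between the blocks). It lies on the table on its end blocks, its axis 15 mm up. Origin: its middle; x along the rod (either way round is the same).
- stand_mid (a point): Where the middle of the rod finally belongs: halfway between the two saddles, on the axis of the rod lying in the grooves, 86 mm above the table. Axes as the stand's.
- bowl: Bystander: blue ceramic bowl, 100 mm wide, 50 mm high. Origin: centre of its underside.
- inkstone: Bystander: dark inkstone, 80 x 120 x 24 mm. Origin: centre of its underside.
- paperweight: Bystander: dark wooden bar, 30 x 160 x 20 mm. Origin: centre of its underside.
- head_groove (a point): Centre of the screw saddle's groove floor, axes as head. Loose, the saddle turns with about 0.15 N m; once it bites on the washer it takes about 0.8 N m (grip firmly, 40 N or more). The right position lies 1.2 to 2.1 rad past the bite; the line-up half a turn earlier is still free, the one half a turn later crushes the washer. The total turn needed is 1.6 to 6.3 rad: how many half turns cannot be told by eye.

How it is judged:
On the way:
1. the screw saddle bites on its washer and its groove lines up with the fixed saddle (angle between the x axis of head and the x axis of stand, either way round below 0.15 rad and contact force between head and washer above 2 N), for 0.3 s.
At the end, for the whole second after the job is handed in: The screw saddle presses on its washer with 2 to 16 N and its groove is within 0.15 rad of the stand's line; the rod rests in both saddles, parallel to the stand within 0.06 rad, its middle within 16 mm sideways and -4 to +5 mm in height of its place, at rest and let go (all of step 1 and contact force between head and washer below 16 N and horizontal distance between rod and stand_mid below 0.016 m and z of rod in the frame of stand_mid between -0.004 and 0.005 m and angle between the x axis of rod and the x axis of stand, either way round below 0.06 rad and contact force between rod and head above 0.1 N and contact force between rod and stand above 0.1 N and linear speed of rod below 0.02 m/s); the robot touches nothing.
It fails at once if the washer is crushed by overtightening (over 17.5 N) (contact force between head and washer above 17.5 N).
It fails at once if the rod is dropped or pressed hard into a saddle (over 25 N) (contact force between rod and head above 25 N or contact force between rod and stand above 25 N).
It fails at once if the bowl, the inkstone or the paperweight is moved (over 20 mm) (distance of any of bowl, inkstone, paperweight from where it was at the start of the episode above 0.02 m).
It also fails if it takes over 72 s, if anything falls off the work surface, if the arm or the gripper's body presses on something with over 40 N, if the wrist force passes 120 N, or if a joint passes its speed limit or range.

ROBOT

A 6-joint arm with a two-finger parallel gripper is mounted at the origin on the work surface. World frame = base frame: x ahead of the robot, y to its left, z up, the work surface at z = 0. Lengths are in m, angles in rad, forces in N, time in s.
With the tool pointing down it reaches from about 0.3 to 0.85 m from the base axis. Payload 5.4 kg.
Tool frame: the origin (TCP) lies between the finger pads; the fingertips stand ahead of it and the grasp point (between the pads) lies 2 mm behind it (arm.tips_ahead is the z of the fingertips in the tool frame, in m); z points along the fingers, y is the line along which they close (so a half turn about z gives the same grasp; the last joint's range is limited). The gripper opens to 85 mm and grips with 20 to 120 N. Pads are 22 mm wide; open, the fingers measure 114 mm over their backs; the gripper's body (76 mm by 85 mm) begins 54 mm behind the grasp point. The pads swing forward as they close: fully open they stand 13 mm farther back than shut.
Start: joints at [-1.454, 0.158, 1.597, -0, 1.386, -0.21], TCP at [0.185, -0.545, 0.248] pointing down, gripper open.
Joint ranges: [-2.91, 2.91], [-0.94, 2.29], [0.18, 2.7], [-1.29, 4.43], [0.17, 2.64], [-3, 3]. Speed limits (rad/s): [2.57, 2.57, 3.14, 3.14, 3.14, 3.14].

INTERFACE

Orientations are given as a 3x3 rotation matrix whose columns are the frame's x, y, z axes.
In Python, from rig import arm gives the robot as it stands. The module is installed in compiled form; this text tells all that it offers.
- The arm moves only by the tool move_arm, never from a script. Its arguments are lists of equal length, an entry for each row: "slide": the shift along the world's x, y, z normalised to -1 to 1, where 1 is 0.25 m, a list of three; "yaw": the turn about the world's z normalised to -1 to 1, where 1 is pi/2 rad; "grip": the opening, from -1 (shut) to 1 (fully open). In form: {"slide": [[tx, ty, tz], ...], "yaw": [yaw, ...], "grip": [grip, ...]}. A call has 1 to 5 rows; each row is the pose to reach, as a shift and turn from the pose commanded when the call began; what a row does not reach only later rows make up. A row lasts 1/10 s, in which the tool goes at most 50 mm and 8.59 degrees, less where a joint would pass 70% of its speed; a pose out of reach is approached as far as the arm can. A call with a number of a shift or a turn outside -1 to 1 is refused whole. A call with a gripper value outside its range is refused whole. The fingers move at their own pace and stop on an object; "squeeze" is the grip in N (left out, the last holds). Time passes only in rows, so rows that repeat a pose let the fingers close. It gives the time, the measured TCP pose, the force, the opening and the grip force at its end, in the units of the state.
- arm.state(): the state, without advancing time (a new reading comes with each control period).
- arm.camera(name): name is "side" or "top" or "wrist"; returns a dict with "image" (420x560x3 uint8, red, green, blue), "z_map" (420x560 float32, m along the optical axis (not along the pixel's ray), 0 where there is no reading), "camera_matrix" (3x3 intrinsics, pixels), "eye" and "attitude" of the camera in the world. Camera axes: x right, y down, z forward; pixel columns grow to the right and rows downward; lengths in m; the calibration is good to about 2 mm. The wrist camera is an equidistant fisheye: a pixel r from the principal point sees the ray r / f radians off the axis. A picture is of the moment at which its call begins.
- arm.job_done(): hands the job in; it is judged then, once.
The state is a dict: "t": time; "q": joint angles; "joint_velocities": joint speeds; "joint_torque": joint torques, N m; "tcp_pos": TCP position; "ee_rot": TCP orientation; "ft_force": force on the tool from outside, world axes, zero at the start; "wrist_torque": the same for the moment, N m; "finger_gap": opening from 0.0 (shut) to 1.0 (fully open); "finger_force": force on a finger pad.
Only numpy, scipy, OpenCV 4.12 (cv2) and the standard library are available. Lean on these libraries where they do the work, as an engineer would, in place of code of your own. Each camera call takes 0.05 s, during which the arm holds its last target. There are 200 camera calls.

## Working session

There is one attempt and no reset: what is moved stays moved. The work goes in short steps, Python scripts to look and compute and a tool call to move; the robot and the scene stay as the last step left them, time stands still between calls to the robot, and variables do not carry over. Pictures are saved under pics/ and viewed, at most 10 in all, crops included, and the job is handed in when it is done.

Besides the shell and the picture viewer there is one more tool, called after "Request:" as name(argument=value, ...), one argument or row to a line, values as JSON. move_arm: Moves the arm, as the interface text tells. Scaled input: -1 to 1 covers 0.25 m each way for a shift and pi/2 rad each way for a turn. Its arguments: {"type":"object","properties":{"slide":{"type":"array","items":{"type":"array","items":{"type":"number"}}},"yaw":{"type":"array","items":{"type":"number"}},"grip":{"type":"array","items":{"type":"number"}},"squeeze":{"type":"number"}},"required":["slide","yaw","grip"]}

```bash
mkdir -p pics
cat > h.py <<'E'
import numpy as np, cv2
from rig import arm
def snap(n,f):
    c=arm.camera(n); cv2.imwrite('pics/'+f+'.png',cv2.cvtColor(c['image'],cv2.COLOR_RGB2BGR)); np.savez('pics/'+f+'.npz',**{k:c[k] for k in c}); return c
def cloud(c):
    K=np.array(c['camera_matrix']);z=c['z_map'];v,u=np.mgrid[:420,:560]
    P=np.stack([(u-K[0,2])/K[0,0]*z,(v-K[1,2])/K[1,1]*z,z],-1)
    return P@np.array(c['attitude']).T+np.array(c['eye'])
E
python3 - <<'E'
from h import *
s=arm.state(); print(s, arm.tips_ahead)
for n in('top','side'):
    c=snap(n,n+'0'); print(n,c['camera_matrix'],c['eye'],c['attitude'])
E
```

```text
{'t': 0.0, 'q': array([-1.45415559e+00,  1.59058363e-01,  1.59823699e+00,  2.65996278e-05,
        1.38620404e+00, -2.10077086e-01]), 'joint_velocities': array([-0.00115461,  0.00019413, -0.00133852,  0.00041974, -0.00082642,
        0.00125391]), 'joint_torque': array([-1.06944615e-03, -3.96002662e+01, -3.31427121e+01, -3.68132150e-04,
        8.54255370e-03,  8.93592357e-06]), 'tcp_pos': array([ 0.18447028, -0.5440044 ,  0.24730926]), 'ee_rot': array([[ 9.47102429e-01,  3.20931380e-01, -1.95929502e-04],
       [ 3.20931161e-01, -9.47100624e-01,  1.89682674e-03],
       [ 4.23186268e-04, -1.85936909e-03, -9.99998182e-01]]), 'ft_force': array([-0.74806673,  0.39739583, -0.72624141]), 'wrist_torque': array([-0.03558587, -0.00586056, -0.00713986]), 'finger_force': 0.0, 'finger_gap': 1.0020463333132907} 0.017
top [[452.36838184   0.         280.83740756]
 [  0.         452.36838184 203.48555701]
 [  0.           0.           1.        ]] [ 0.42668322 -0.012811    1.27096307] [[-0.02020683 -0.98529442  0.16966611]
 [-0.9996828   0.02246312  0.01138926]
 [-0.015033   -0.16938215 -0.98543579]]
side [[461.40728938   0.         280.59298735]
 [  0.         461.40728938 205.64778291]
 [  0.           0.           1.        ]] [ 0.44530625 -0.69834348  0.93395039] [[ 0.96335768 -0.21473451  0.1607205 ]
 [-0.26787785 -0.74001298  0.61694591]
 [-0.01354432 -0.63739304 -0.7704198 ]]
```

View pics/top0.png

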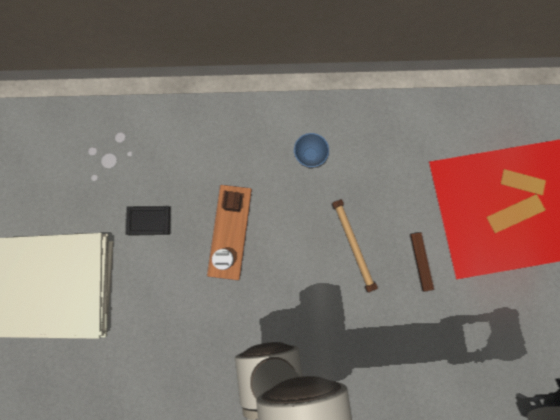

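View pics/side0.png

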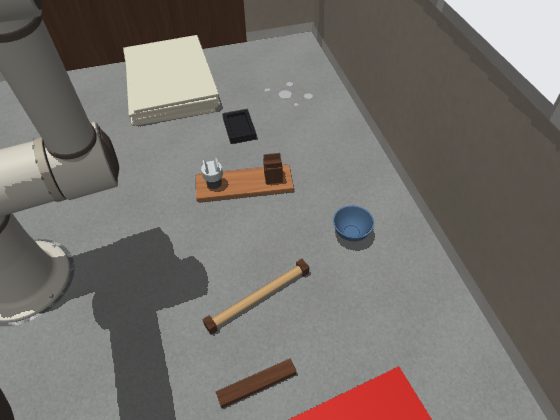

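Top view: head near (222,259), wooden block near (232,201), rod from (337,204) to (371,287), paperweight (422,262), bowl (311,150). Next I'll enlarge the stand and rod.

```bash
cat >> h.py <<'E'
def pix(c,u,v,z):
    K=np.array(c['camera_matrix']);d=np.array(c['attitude'])@np.array([(u-K[0,2])/K[0,0],(v-K[1,2])/K[1,1],1]);e=np.array(c['eye'])
    return e+d*(z-e[2])/d[2]
E
python3 - <<'E'
from h import *
im=cv2.imread('pics/top0.png')
a=cv2.resize(im[175:295,195:265],None,fx=5,fy=5,interpolation=cv2.INTER_CUBIC)
b=cv2.resize(im[190:310,320:410],None,fx=5,fy=5,interpolation=cv2.INTER_CUBIC)
cv2.imwrite('pics/crop.png',np.hstack([a,b]))
c=np.load('pics/top0.npz')
X=cloud(c); g=c['image'].astype(int)
# stand board by height 10..24mm
for nm,(u0,u1,v0,v1,z0,z1) in dict(board=(200,260,178,288,.010,.026),block=(215,250,185,215,.06,.12),head=(205,240,243,275,.06,.12),rod=(328,380,195,295,.01,.05)).items():
    P=X[v0:v1,u0:u1].reshape(-1,3);P=P[(P[:,2]>z0)&(P[:,2]<z1)]
    r=cv2.minAreaRect(P[:,:2].astype(np.float32)*1000);m=P.mean(0)
    w,V=np.linalg.eigh(np.cov(P[:,:2].T));print(nm,len(P),m,P[:,2].max(),r,np.arctan2(V[1,1],V[0,1]))
E
```

```text
board 2280 [0.56227484 0.14661173 0.01771524] 0.02577276201048795 ((568.07958984375, 148.5645294189453), (90.94837951660156, 260.8805847167969), 82.02835845947266) 2.999623487825553
block 312 [0.64487262 0.13624943 0.07837218] 0.09611915527452375 ((646.4542846679688, 137.11868286132812), (46.47761154174805, 46.69145202636719), 81.49706268310547) 2.855921919433859
head 345 [0.48772949 0.15813726 0.08101629] 0.09967366937861444 ((487.9731750488281, 158.97994995117188), (52.669246673583984, 51.65648651123047), 0.7308700680732727) 1.0096734000526144
rod 832 [ 0.51991991 -0.19608721  0.02402881] 0.03695634343160492 ((521.975341796875, -196.10836791992188), (263.3769836425781, 30.01910972595215), 19.345638275146484) -2.8028707180806878
```

View pics/crop.png

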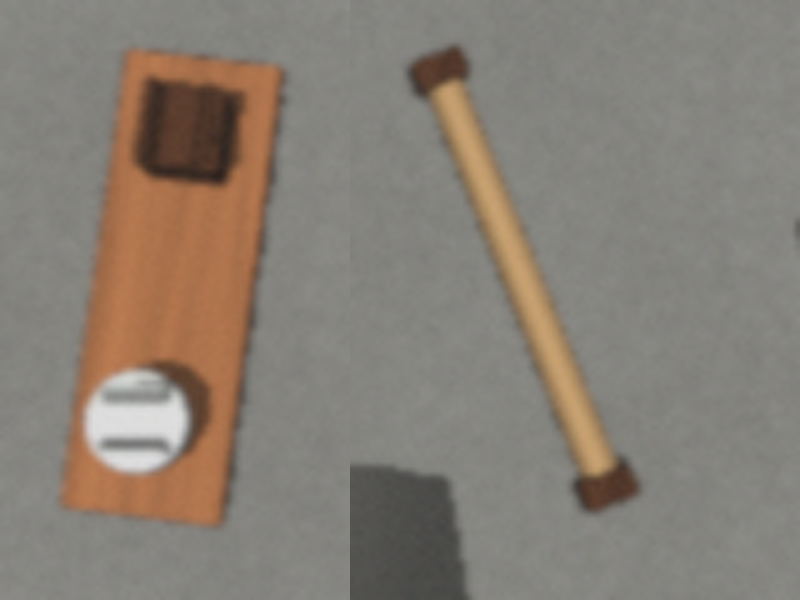

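Enlarged crop: the board axis is at about -8°, from the block at (190,130) to the head at (137,420). The head's groove edges at (103,397)-(170,397) and (100,442)-(168,446) put the groove near 88° in world. The rod lies at about 19.4°. Clockwise candidates are therefore 1.68 or 4.82 rad. I'll head to the saddle, winding the wrist counter-clockwise on the way.

Request:
move_arm(
  slide=[
    [0.4,0.92,0],
    [0.4,0.92,0],
    [0.4,0.92,0],
    [0.4,0.92,0],
    [0.4,0.92,0],
  ],
  yaw=[0.47,0.47,0.47,0.47,0.47],
  grip=[1,1,1,1,1],
)

```text
t: 0.6
tcp_pos: [0.2845, -0.3132, 0.2478]
ee_rot: [[0.48, 0.877, -0.0], [0.877, -0.48, 0.001], [0.001, -0.0, -1.0]]
ft_force: [-0.3, 0.6, 1.2]
finger_gap: 1.0
finger_force: 0.0
```

Request:
move_arm(
  slide=[
    [0.4,0.92,0],
    [0.4,0.92,0],
    [0.4,0.92,0],
    [0.4,0.92,0],
    [0.4,0.92,0],
  ],
  yaw=[0.47,0.47,0.47,0.47,0.47],
  grip=[1,1,1,1,1],
)

```text
t: 1.1
tcp_pos: [0.3841, -0.084, 0.2482]
ee_rot: [[-0.236, 0.972, 0.0], [0.972, 0.236, -0.0], [-0.0, 0.0, -1.0]]
ft_force: [1.7, -0.3, 0.1]
finger_gap: 1.0
finger_force: 0.0
```

Request:
move_arm(
  slide=[
    [0.4,0.92,0],
    [0.4,0.92,0],
    [0.4,0.92,0],
    [0.4,0.92,0],
    [0.4,0.92,0],
  ],
  yaw=[0.47,0.47,0.47,0.47,0.47],
  grip=[1,1,1,1,1],
)

```text
t: 1.6
tcp_pos: [0.4838, 0.1455, 0.2479]
ee_rot: [[-0.829, 0.559, -0.0], [0.559, 0.829, -0.0], [0.0, -0.0, -1.0]]
ft_force: [0.8, -0.5, 0.9]
finger_gap: 0.999
finger_force: 0.0
```

Request:
move_arm(
  slide=[
    [0.012,0.056,-0.19],
    [0.012,0.056,-0.19],
    [0.012,0.056,-0.19],
    [0.012,0.056,-0.19],
    [0.012,0.056,-0.19],
  ],
  yaw=[0.47,0.47,0.47,0.47,0.47],
  grip=[1,1,1,1,1],
)

```text
t: 2.1
tcp_pos: [0.4862, 0.1573, 0.2001]
ee_rot: [[-0.99, -0.144, -0.001], [-0.144, 0.99, -0.0], [0.001, 0.0, -1.0]]
ft_force: [0.5, 0.1, -0.4]
finger_gap: 1.0
finger_force: 0.0
```

Request:
move_arm(
  slide=[
    [0,0,0],
    [0,0,0],
    [0,0,0],
    [0,0,0],
    [0,0,0],
  ],
  yaw=[0.47,0.47,0.47,0.47,0.47],
  grip=[1,1,1,1,1],
)

```text
t: 2.6
tcp_pos: [0.4862, 0.1572, 0.2003]
ee_rot: [[-0.635, -0.772, -0.001], [-0.772, 0.635, -0.0], [0.001, 0.001, -1.0]]
ft_force: [0.7, 0.3, -0.1]
finger_gap: 0.998
finger_force: 0.0
```

Request:
move_arm(
  slide=[
    [0,0,0],
    [0,0,0],
    [0,0,0],
    [0,0,0],
    [0,0,0],
  ],
  yaw=[0.3,0.3,0.3,0.3,0.3],
  grip=[1,1,1,1,1],
)

```text
t: 3.1
tcp_pos: [0.4864, 0.1572, 0.2005]
ee_rot: [[-0.224, -0.975, -0.001], [-0.975, 0.224, -0.0], [0.0, 0.001, -1.0]]
ft_force: [-0.1, -1.0, 0.6]
finger_gap: 0.997
finger_force: 0.0
```

Run:
```python
from h import *
c=snap('wrist','w1');s=arm.state();print(s['q'],s['tcp_pos'],s['ee_rot'],c['camera_matrix'],c['eye'],c['attitude'])
```

```text
[ 7.58834555e-02  3.49022880e-02  1.82659228e+00 -9.01743897e-07
  1.28053808e+00 -2.83990432e+00] [0.48643253 0.15722899 0.20058554] [[-2.23890597e-01 -9.74614184e-01 -4.38667485e-04]
 [-9.74614274e-01  2.23890634e-01 -3.42181630e-05]
 [ 1.31563048e-04  4.19870467e-04 -9.99999903e-01]] [[325.1922621    0.         284.58090406]
 [  0.         325.1922621  211.33085686]
 [  0.           0.           1.        ]] [0.47089406 0.09023817 0.32600313] [[-9.74541793e-01  2.15931996e-01  6.03462272e-02]
 [ 2.24204922e-01  9.37771234e-01  2.65174028e-01]
 [ 6.68601238e-04  2.71953094e-01 -9.62310276e-01]]
```

View pics/w1.png

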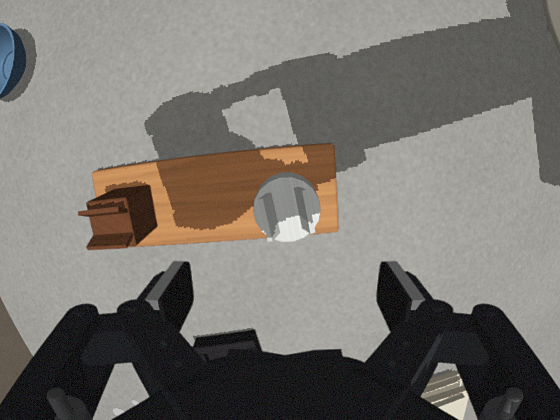

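Wrist view: the head is at about (287,208), its cheek ridges running from (267,192) to (272,238) and from (303,188) to (309,230). The wooden block is at (125,215). I'll measure from the fisheye depth.

```bash
cat >> h.py <<'E'
def wray(c,u,v):
    K=c['camera_matrix'];x=(np.asarray(u)-K[0,2])/K[0,0];y=(np.asarray(v)-K[1,2])/K[1,1];r=np.hypot(x,y)+1e-9
    t=np.tan(r)/r; return np.stack([x*t,y*t,np.ones_like(x)],-1)
def wcloud(c):
    v,u=np.mgrid[:420,:560]; return (wray(c,u,v)*c['z_map'][...,None])@np.array(c['attitude']).T+np.array(c['eye'])
def wpix(c,u,v,z):
    d=np.array(c['attitude'])@wray(c,u,v);e=np.array(c['eye']);return e+d*(z-e[2])/d[2]
def rect(P): return cv2.minAreaRect(P[:,:2].astype(np.float32)*1000)
E
python3 - <<'E'
from h import *
c=dict(np.load('pics/w1.npz'));X=wcloud(c)
H=X[165:250,245:330].reshape(-1,3);B=X[170:255,75:165].reshape(-1,3)
print(np.percentile(H[:,2],[1,50,90,99]))
h=H[(H[:,2]>.06)];print('head',len(h),cv2.minEnclosingCircle(h[:,:2].astype(np.float32)*1000),rect(h))
t=H[H[:,2]>.088];print('cheek tops',len(t),rect(t),t[:,2].max())
fl=H[(H[:,2]>.072)&(H[:,2]<.082)];print('floor z',np.median(fl[:,2]),len(fl))
b=B[B[:,2]>.085];print('block tops',rect(b))
P=X[130:260,80:345].reshape(-1,3);print('board',rect(P[(P[:,2]>.012)&(P[:,2]<.023)]))
for a,b in(((267,192),(272,238)),((303,188),(309,230))):
    d=wpix(c,*b,.093)-wpix(c,*a,.093);print(np.degrees(np.arctan2(d[1],d[0])))
g=cv2.imread('pics/w1.png')[170:250,240:335];cv2.imwrite('pics/w1c.png',cv2.resize(g,None,fx=6,fy=6,interpolation=cv2.INTER_CUBIC))
E
```

```text
[-0.00104865  0.06727683  0.0896771   0.09518942]
head 3682 ((481.8311462402344, 136.76222229003906), 47.79240417480469) ((488.2158203125, 139.6815948486328), (53.51057815551758, 90.08547973632812), 11.40312385559082)
cheek tops 805 ((484.2733459472656, 132.58114624023438), (85.31204986572266, 37.04064178466797), 88.6054916381836) 0.32600312685450294
floor z 0.07863428374518894 2469
block tops ((568.4605712890625, 125.8709487915039), (202.55148315429688, 46.13611602783203), 7.231359481811523)
board ((563.4859008789062, 146.60391235351562), (90.80328369140625, 260.18023681640625), 81.88655853271484)
82.26769790691736
85.90024861260262
```

View pics/w1c.png

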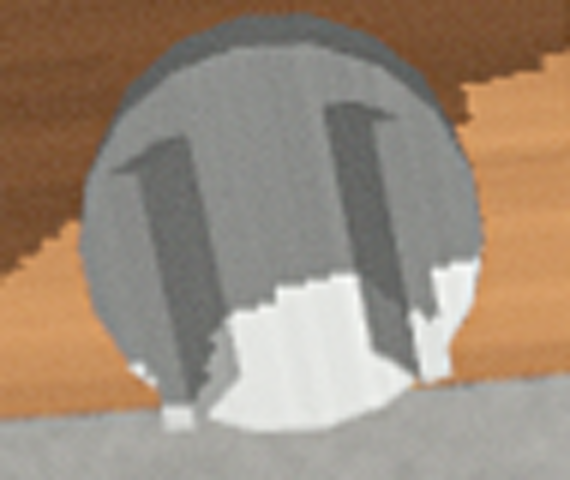

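Enlarged crop: the right cheek's floor edge runs from (328,105) to (372,350) and its top edge from (375,115) to (420,380). The left cheek's floor edge runs from (190,140) to (228,310) and its top edge from (135,165) to (180,400).

Run:
```python
from h import *
c=dict(np.load('pics/w1.npz'));X=wcloud(c);X[c['z_map']<=0]=-1
H=X[165:250,245:330].reshape(-1,3);B=X[170:255,75:165].reshape(-1,3)
h=H[(H[:,2]>.065)];print('head',cv2.minEnclosingCircle(h[:,:2].astype(np.float32)*1000),h[:,2].max())
b=B[(B[:,2]>.07)&(B[:,2]<.1)];print('block',rect(b))
fl=H[(H[:,2]>.072)&(H[:,2]<.082)];print('floor z',np.median(fl[:,2]),len(fl))
f=lambda p:(p[0]/6+240,p[1]/6+170)
for a,b,z in(((328,105),(372,350),.078),((375,115),(420,380),.093),((190,140),(228,310),.078),((135,165),(180,400),.093)):
    A,Bb=wpix(c,*f(a),z),wpix(c,*f(b),z);d=Bb-A;print(np.degrees(np.arctan2(d[1],d[0])),(A+Bb)/2)
```

```text
head ((484.8603820800781, 157.627197265625), 27.04995346069336) 0.09628212019125118
block ((642.9849243164062, 134.9930419921875), (45.89954376220703, 48.1261100769043), 81.43565368652344)
floor z 0.07863428374518894 2469
87.51274677917075 [0.4752186  0.15858337 0.078     ]
87.3631038432153 [0.46973669 0.15835869 0.093     ]
88.79248568713996 [0.49325395 0.15392041 0.078     ]
86.5641005481445 [0.49992669 0.15599971 0.093     ]
```

Request:
move_arm(
  slide=[
    [0,0.003,-0.2],
    [0,0.003,-0.36],
    [0,0.003,-0.48],
    [0,0.003,-0.546],
    [0,0.003,-0.546],
  ],
  yaw=[0,0,0,0,0],
  grip=[1,1,1,1,1],
)

```text
t: 3.65
tcp_pos: [0.4841, 0.1578, 0.0615]
ee_rot: [[-0.223, -0.975, -0.006], [-0.975, 0.223, -0.0], [0.002, 0.006, -1.0]]
ft_force: [-0.1, 0.5, -1.0]
finger_gap: 1.0
finger_force: 0.0
```

Request:
move_arm(
  slide=[
    [0,0,0],
    [0,0,0],
    [0,0,0],
    [0,0,0],
    [0,0,0],
  ],
  yaw=[0,0,0,0,0],
  grip=[0.2,0.2,0.2,0.2,0.2],
  squeeze=50,
)

```text
t: 4.15
tcp_pos: [0.4855, 0.1586, 0.0662]
ee_rot: [[-0.221, -0.975, -0.003], [-0.975, 0.221, 0.001], [-0.0, 0.003, -1.0]]
ft_force: [-9.9, 0.6, 11.8]
finger_gap: 0.622
finger_force: 49.9
```

Request:
move_arm(
  slide=[
    [-0.004,0,0.009],
    [-0.004,0,0.009],
    [-0.004,0,0.009],
    [-0.004,0,0.009],
    [-0.004,0,0.008],
  ],
  yaw=[0,-0.06,-0.12,-0.18,-0.24],
  grip=[0.2,0.2,0.2,0.2,0.2],
)

```text
t: 4.65
tcp_pos: [0.4856, 0.1584, 0.0668]
ee_rot: [[-0.568, -0.823, 0.001], [-0.823, 0.568, 0.001], [-0.001, -0.0, -1.0]]
ft_force: [-1.3, 2.0, -2.9]
finger_gap: 0.618
finger_force: 54.8
```

```bash
cat > st.py <<'E'
from h import *
s=arm.state();R=s['ee_rot'];print(round(s['t'],2),'yaw',np.arctan2(R[1,0],R[0,0]).round(3),'q6',s['q'][5].round(3),s['tcp_pos'].round(4),'F',s['ft_force'].round(1),'T',s['wrist_torque'].round(3),s['joint_torque'][5].round(3),s['finger_force'],s['finger_gap'])
E
python3 st.py
```

```text
4.65 yaw -2.175 q6 -2.46 [0.4856 0.1584 0.0668] F [-1.3  2.  -2.9] T [0.324 0.099 0.201] -0.817 54.75579500198364 0.6180789826891692
```

Request:
move_arm(
  slide=[
    [0,0,0],
    [0,0,0],
    [0,0,-0.001],
    [0,0,-0.001],
    [0,0,-0.002],
  ],
  yaw=[-0.06,-0.12,-0.18,-0.24,-0.3],
  grip=[0.2,0.2,0.2,0.2,0.2],
)

```text
t: 5.15
tcp_pos: [0.4859, 0.1581, 0.0665]
ee_rot: [[-0.88, -0.476, 0.001], [-0.476, 0.88, 0.0], [-0.001, -0.001, -1.0]]
ft_force: [-0.9, -0.0, -2.7]
finger_gap: 0.617
finger_force: 55.0
```

```bash
python3 st.py
```

```text
5.15 yaw -2.646 q6 -1.989 [0.4859 0.1581 0.0665] F [-0.9 -0.  -2.7] T [0.095 0.115 0.138] -0.816 54.9588668346405 0.6169479385391996
```

Request:
move_arm(
  slide=[
    [0,0,0],
    [0,0,0],
    [0,0,-0.001],
    [0,0,-0.001],
    [0,0,-0.002],
  ],
  yaw=[-0.06,-0.12,-0.18,-0.24,-0.3],
  grip=[0.2,0.2,0.2,0.2,0.2],
)

```text
t: 5.65
tcp_pos: [0.4861, 0.1576, 0.0661]
ee_rot: [[-1.0, -0.025, 0.001], [-0.025, 1.0, -0.001], [-0.001, -0.001, -1.0]]
ft_force: [-0.6, -1.8, -1.2]
finger_gap: 0.614
finger_force: 55.1
```

```bash
python3 st.py
```

```text
5.65 yaw -3.117 q6 -1.518 [0.4861 0.1576 0.0661] F [-0.6 -1.8 -1.2] T [-0.356  0.076  0.161] -0.815 55.08161544799805 0.6142403744805423
```

Still loose at 1.32 rad, so it must be the second line-up, at about 4.81 rad. Continuing.

Request:
move_arm(
  slide=[
    [0,0,0],
    [0,0,0],
    [0,0,-0.001],
    [0,0,-0.001],
    [0,0,-0.002],
  ],
  yaw=[-0.08,-0.16,-0.24,-0.32,-0.4],
  grip=[0.2,0.2,0.2,0.2,0.2],
  squeeze=70,
)

```text
t: 6.15
tcp_pos: [0.4859, 0.157, 0.0657]
ee_rot: [[-0.823, 0.568, 0.001], [0.568, 0.823, -0.002], [-0.002, -0.001, -1.0]]
ft_force: [-1.8, -4.5, -0.1]
finger_gap: 0.614
finger_force: 63.9
```

```bash
python3 st.py
```

```text
6.15 yaw 2.537 q6 -0.888 [0.4859 0.157  0.0657] F [-1.8 -4.5 -0.1] T [-0.77   0.381  0.186] -1.134 63.94359827041626 0.6136136490410312
```

Request:
move_arm(
  slide=[
    [0,0,0],
    [0,0,0],
    [0,0,-0.001],
    [0,0,-0.001],
    [0,0,-0.002],
  ],
  yaw=[-0.08,-0.16,-0.24,-0.32,-0.4],
  grip=[0.2,0.2,0.2,0.2,0.2],
)

```text
t: 6.65
tcp_pos: [0.4854, 0.1567, 0.0651]
ee_rot: [[-0.332, 0.943, -0.001], [0.943, 0.332, -0.003], [-0.002, -0.002, -1.0]]
ft_force: [-3.2, -6.8, 2.9]
finger_gap: 0.613
finger_force: 64.1
```

```bash
python3 st.py
```

```text
6.65 yaw 1.909 q6 -0.26 [0.4854 0.1567 0.0651] F [-3.2 -6.8  2.9] T [-0.991  0.69   0.152] -1.135 64.07722234725952 0.6133617638172356
```

Request:
move_arm(
  slide=[
    [0,0,0],
    [0,0,0],
    [0,0,-0.001],
    [0,0,-0.001],
    [0,0,-0.001],
  ],
  yaw=[-0.05,-0.1,-0.15,-0.2,-0.25],
  grip=[0.2,0.2,0.2,0.2,0.2],
)

```text
t: 7.15
tcp_pos: [0.485, 0.1567, 0.0649]
ee_rot: [[0.053, 0.999, -0.002], [0.999, -0.053, -0.003], [-0.003, -0.002, -1.0]]
ft_force: [-5.2, -6.4, 3.3]
finger_gap: 0.617
finger_force: 64.2
```

```bash
python3 st.py
```

```text
7.15 yaw 1.518 q6 0.131 [0.485  0.1567 0.0649] F [-5.2 -6.4  3.3] T [-0.987  0.859  0.192] -0.653 64.20311093330383 0.6169170898495147
```

Request:
move_arm(
  slide=[
    [-0.002,-0.003,0],
    [-0.002,-0.003,0],
    [-0.002,-0.003,0],
    [-0.002,-0.003,0],
    [-0.002,-0.003,0],
  ],
  yaw=[-0.03,-0.06,-0.09,-0.12,-0.15],
  grip=[0.2,0.2,0.2,0.2,0.2],
  squeeze=80,
)

```text
t: 7.65
tcp_pos: [0.4847, 0.1566, 0.0648]
ee_rot: [[0.283, 0.959, -0.001], [0.959, -0.283, -0.002], [-0.002, -0.001, -1.0]]
ft_force: [-3.2, -2.8, 1.8]
finger_gap: 0.613
finger_force: 64.1
```

```bash
python3 st.py
```

```text
7.65 yaw 1.284 q6 0.364 [0.4847 0.1566 0.0648] F [-3.2 -2.8  1.8] T [-0.548  0.662  0.158] -0.332 64.1124415397644 0.6133560051736003
```

Request:
move_arm(
  slide=[
    [0,0,0],
    [0,0,0],
    [0,0,0],
    [0,0,0],
    [0,0,-0.001],
  ],
  yaw=[-0.03,-0.06,-0.09,-0.12,-0.15],
  grip=[0.2,0.2,0.2,0.2,0.2],
)

```text
t: 8.15
tcp_pos: [0.4845, 0.1567, 0.0646]
ee_rot: [[0.499, 0.866, -0.002], [0.866, -0.499, -0.001], [-0.002, -0.001, -1.0]]
ft_force: [-4.7, -2.6, 3.3]
finger_gap: 0.614
finger_force: 64.1
```

```bash
python3 st.py
```

```text
8.15 yaw 1.048 q6 0.6 [0.4845 0.1567 0.0646] F [-4.7 -2.6  3.3] T [-0.425  0.87   0.203] -0.327 64.11689043045044 0.6143309581740557
```

Request:
move_arm(
  slide=[
    [0,0,0],
    [0,0,0],
    [0,0,0],
    [0,0,0],
    [0,0,-0.001],
  ],
  yaw=[-0.03,-0.06,-0.09,-0.12,-0.15],
  grip=[0.2,0.2,0.2,0.2,0.2],
)

```text
t: 8.65
tcp_pos: [0.4843, 0.1568, 0.0644]
ee_rot: [[0.687, 0.727, -0.002], [0.727, -0.687, -0.002], [-0.002, -0.0, -1.0]]
ft_force: [-6.9, -2.3, 5.6]
finger_gap: 0.611
finger_force: 64.3
```

```bash
python3 st.py
```

```text
8.65 yaw 0.814 q6 0.834 [0.4843 0.1568 0.0644] F [-6.9 -2.3  5.6] T [-0.275  0.94   0.665] 0.199 64.25512075424194 0.6111726358479337
```

It bit at about 3.5–3.6 rad turned (torque 0.16–0.20 → 0.67 N m). Now about 1.1 rad more, firmer grip.

Request:
move_arm(
  slide=[
    [-0.004,0,0.002],
    [-0.004,0,0.002],
    [-0.004,0,0.002],
    [-0.004,0,0.002],
    [-0.004,0,0.002],
  ],
  yaw=[0,-0.06,-0.12,-0.18,-0.24],
  grip=[-0.2,-0.2,-0.2,-0.2,-0.2],
  squeeze=80,
)

```text
t: 9.15
tcp_pos: [0.4839, 0.1571, 0.0646]
ee_rot: [[0.907, 0.421, -0.0], [0.421, -0.907, -0.001], [-0.0, 0.001, -1.0]]
ft_force: [-2.9, -1.4, -0.0]
finger_gap: 0.613
finger_force: 83.4
```

```bash
python3 st.py
```

```text
9.15 yaw 0.435 q6 1.213 [0.4839 0.1571 0.0646] F [-2.9 -1.4 -0. ] T [-0.093  0.437  0.777] -0.279 83.38887691497803 0.612643338040833
```

Request:
move_arm(
  slide=[
    [0,0,0],
    [0,0,0],
    [0,0,0],
    [0,0,0],
    [0,0,0],
  ],
  yaw=[-0.05,-0.1,-0.15,-0.2,-0.25],
  grip=[-0.2,-0.2,-0.2,-0.2,-0.2],
)

```text
t: 9.65
tcp_pos: [0.4839, 0.1575, 0.0645]
ee_rot: [[0.999, 0.043, -0.0], [0.043, -0.999, 0.0], [-0.0, -0.0, -1.0]]
ft_force: [-3.1, 1.2, -0.5]
finger_gap: 0.609
finger_force: 83.4
```

```bash
python3 st.py
python3 - <<'E'
from h import *
c=snap('wrist','w2');g=cv2.imread('pics/w2.png');cv2.imwrite('pics/w2.png',g)
c=snap('top','top2');g=cv2.imread('pics/top2.png')[180:285,195:260]
w=cv2.imread('pics/w2.png')
cv2.imwrite('pics/v2.png',np.hstack([cv2.resize(w,(500,375)),cv2.resize(g,(232,375),interpolation=cv2.INTER_CUBIC)]))
E
```

```text
9.65 yaw 0.043 q6 1.605 [0.4839 0.1575 0.0645] F [-3.1  1.2 -0.5] T [0.21  0.356 0.73 ] -0.082 83.44053983688354 0.608575426302278
```

View pics/v2.png

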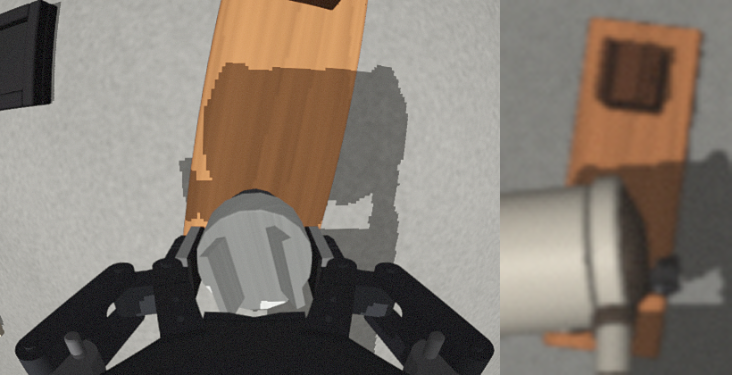

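The wrist view at (255,265) shows the groove still some 20–25° short of the board's line. Turning 0.33 rad more, then letting go and looking from above.

Request:
move_arm(
  slide=[
    [0,0,0],
    [0,0,0],
    [0,0,0],
    [0,0,0],
    [0,0,0],
  ],
  yaw=[-0.05,-0.1,-0.15,-0.19,-0.21],
  grip=[-0.2,-0.2,-0.2,-0.2,-0.2],
)

```text
t: 10.25
tcp_pos: [0.4839, 0.1578, 0.0644]
ee_rot: [[0.96, -0.281, -0.0], [-0.281, -0.96, 0.001], [-0.0, -0.001, -1.0]]
ft_force: [-2.0, 2.9, -1.3]
finger_gap: 0.613
finger_force: 83.4
```

```bash
python3 st.py
python3 - <<'E'
from h import *
c=snap('wrist','w3');g=cv2.imread('pics/w3.png')[180:370,190:380];cv2.imwrite('pics/w3c.png',cv2.resize(g,(570,570),interpolation=cv2.INTER_CUBIC))
E
```

```text
10.25 yaw -0.284 q6 1.932 [0.4839 0.1578 0.0644] F [-2.   2.9 -1.3] T [0.42  0.405 0.785] 0.622 83.40985178947449 0.613409239927461
```

View pics/w3c.png

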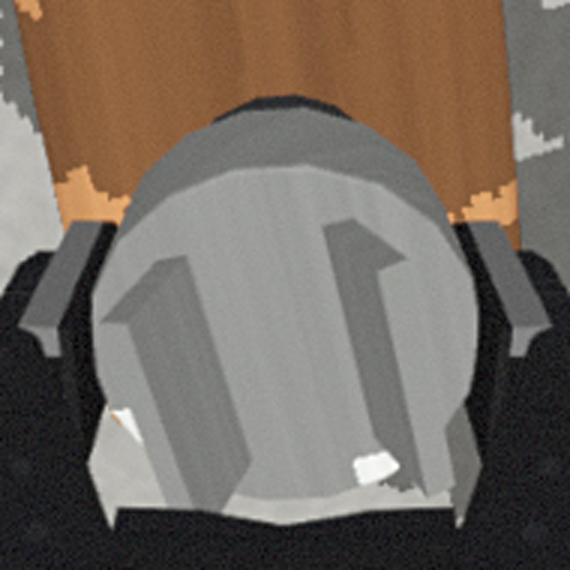

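Enlarged view: left floor edge (188,260)-(250,463), right floor edge (326,228)-(376,445), top edges (130,322)-(190,505) left and (378,270)-(428,490) right.

Run:
```python
from h import *
c=dict(np.load('pics/w3.npz'))
f=lambda p:(p[0]/3+190,p[1]/3+180)
for a,b,z in(((326,228),(376,445),.075),((378,270),(428,490),.0905),((188,260),(250,463),.075),((130,322),(190,505),.0905)):
    A,B=wpix(c,*f(a),z),wpix(c,*f(b),z);d=B-A;print(np.degrees(np.arctan2(d[1],d[0]))%180-180,(A+B)/2)
X=wcloud(c);P=X[60:250,150:400].reshape(-1,3);P=P[(P[:,2]>.013)&(P[:,2]<.022)]
for s in (0,):
    print(rect(P))
```

```text
-3.540531685103474 [0.48253745 0.14876492 0.075     ]
-2.562533246450471 [0.48362706 0.14293417 0.0905    ]
-3.407825603488874 [0.48386114 0.16715404 0.075     ]
-4.467744161079594 [0.48751806 0.17269741 0.0905    ]
((535.0654296875, 150.7354736328125), (90.59166717529297, 122.62140655517578), 81.87653350830078)
```

Groove at -3.5°, stand at -8.1°: 0.08 rad left.

Request:
move_arm(
  slide=[
    [0,0,0],
    [0,0,0],
    [0,0,0],
    [0,0,0],
    [0,0,0],
  ],
  yaw=[-0.03,-0.05,-0.05,-0.05,-0.05],
  grip=[-0.2,-0.2,-0.2,-0.2,-0.2],
)

```text
t: 10.8
tcp_pos: [0.484, 0.1578, 0.0643]
ee_rot: [[0.935, -0.354, -0.0], [-0.354, -0.935, 0.001], [-0.0, -0.001, -1.0]]
ft_force: [-3.1, 5.5, 0.1]
finger_gap: 0.61
finger_force: 83.6
```

Request:
move_arm(
  slide=[
    [0,0,0],
    [0,0,0],
    [0,0,0],
    [0,0,0.1],
    [0,0,0.3],
  ],
  yaw=[0,0,0,0,0],
  grip=[1,1,1,1,1],
)

```text
t: 11.3
tcp_pos: [0.4812, 0.1566, 0.1363]
ee_rot: [[0.934, -0.357, -0.008], [-0.357, -0.934, -0.001], [-0.007, 0.004, -1.0]]
ft_force: [0.7, -0.2, -0.3]
finger_gap: 1.0
finger_force: 0.0
```

Request:
move_arm(
  slide=[
    [0,0,0.1],
    [0,0,0.25],
    [0,0,0.25],
    [0,0,0.25],
    [0,0,0.25],
  ],
  yaw=[0,0,0,0,0],
  grip=[1,1,1,1,1],
)

```text
t: 11.8
tcp_pos: [0.4834, 0.157, 0.2003]
ee_rot: [[0.934, -0.356, -0.002], [-0.356, -0.934, -0.0], [-0.002, 0.001, -1.0]]
ft_force: [0.1, -0.6, -0.5]
finger_gap: 1.002
finger_force: 0.0
```

```bash
python3 st.py
python3 - <<'E'
from h import *
c=snap('wrist','w4');g=cv2.imread('pics/w4.png')
X=wcloud(c);X[c['z_map']<=0]=-1
m=(X[...,2]>.066)&(X[...,2]<.1)
print('head cands',m.sum())
h=X[m];h=h[np.hypot(h[:,0]-.485,h[:,1]-.157)<.04];print(cv2.minEnclosingCircle(h[:,:2].astype(np.float32)*1000))
b=X[m];b=b[np.hypot(b[:,0]-.644,b[:,1]-.136)<.05];print(len(b),len(b) and rect(b))
v,u=np.where(m&(np.hypot(X[...,0]-.485,X[...,1]-.157)<.04));print(u.min(),u.max(),v.min(),v.max())
g=g[v.min()-8:v.max()+8,u.min()-8:u.max()+8];print(g.shape);cv2.imwrite('pics/w4c.png',cv2.resize(g,None,fx=5,fy=5,interpolation=cv2.INTER_CUBIC))
E
```

```text
11.8 yaw -0.365 q6 2.011 [0.4834 0.157  0.2003] F [ 0.1 -0.6 -0.5] T [-0.001  0.065 -0.022] -0.001 0.0 1.001621003882158
head cands 6047
((484.925048828125, 157.88514709472656), 27.00586700439453)
2542 ((640.76611328125, 135.692138671875), (46.344444274902344, 42.456756591796875), 81.70072174072266)
250 316 173 239
(82, 82, 3)
```

View pics/w4c.png

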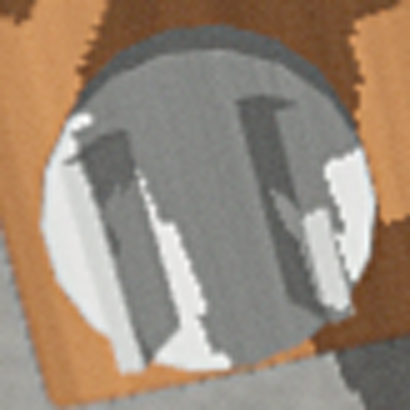

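Crop: left floor edge (128,132)-(180,325), left top edge (83,155)-(143,365), right floor edge (237,105)-(288,300).

Run:
```python
from h import *
c=dict(np.load('pics/w4.npz'))
f=lambda p:(p[0]/5+242,p[1]/5+165)
for a,b,z in(((128,132),(180,325),.075),((83,155),(143,365),.0905),((237,105),(288,300),.075)):
    A,B=wpix(c,*f(a),z),wpix(c,*f(b),z);d=B-A;print(np.degrees(np.arctan2(d[1],d[0]))%180-180)
# robust: groove from depth: cheek points above floor, head only
X=wcloud(c);P=X[(c['z_map']>0)];P=P[(np.hypot(P[:,0]-.485,P[:,1]-.1575)<.03)&(P[:,2]>.06)]
print(np.percentile(P[:,2],[5,50,95]))
best=[]
Q=P[:,:2]-[.485,.1577]
for a in np.radians(np.arange(-40,30,1)):
    t=-Q[:,0]*np.sin(a)+Q[:,1]*np.cos(a);k=np.digitize(t,np.arange(-.024,.0241,.002))
    best.append((sum(P[k==i,2].var()*(k==i).sum() for i in range(1,25)),np.degrees(a)))
print(sorted(best)[:5])
# same for rod etc from top view without arm? board axis from w4
B=X[(c['z_map']>0)];B=B[(B[:,2]>.013)&(B[:,2]<.022)&(abs(B[:,0]-.565)<.2)&(abs(B[:,1]-.147)<.12)];print(rect(B))
```

```text
-6.899820481085072
-6.526862067476941
-6.286064176345889
[0.07553719 0.27232456 0.28604908]
[(np.float64(81.36986396688951), np.float64(29.000000000000004)), (np.float64(81.82373893566697), np.float64(28.0)), (np.float64(82.83619646324242), np.float64(27.0)), (np.float64(84.11457054260809), np.float64(26.0)), (np.float64(85.60520942494024), np.float64(25.0))]
((563.2357788085938, 146.67196655273438), (91.0331802368164, 259.3978576660156), 81.93242645263672)
```

The groove sits at about -6.6° against the stand's -8.1°, which is good (0.03 rad). Now the rod.

Request:
move_arm(
  slide=[
    [0.067,-0.71,0],
    [0.067,-0.71,0],
    [0.067,-0.71,0],
    [0.067,-0.71,0],
    [0.067,-0.71,0],
  ],
  yaw=[0.225,0.225,0.225,0.225,0.225],
  grip=[1,1,1,1,1],
)

```text
t: 12.35
tcp_pos: [0.5006, -0.0244, 0.2003]
ee_rot: [[1.0, -0.017, -0.002], [-0.017, -1.0, -0.001], [-0.002, 0.001, -1.0]]
ft_force: [-0.4, -0.1, -0.4]
finger_gap: 0.999
finger_force: 0.0
```

Request:
move_arm(
  slide=[
    [0.067,-0.71,0],
    [0.067,-0.71,0],
    [0.067,-0.71,0],
    [0.067,-0.71,0],
    [0.067,-0.71,0],
  ],
  yaw=[0.225,0.225,0.225,0.225,0.225],
  grip=[1,1,1,1,1],
)

```text
t: 12.85
tcp_pos: [0.5173, -0.2009, 0.2003]
ee_rot: [[0.943, 0.332, -0.001], [0.332, -0.943, -0.0], [-0.001, -0.0, -1.0]]
ft_force: [0.0, 1.1, 0.7]
finger_gap: 0.998
finger_force: 0.0
```

```bash
python3 st.py
python3 - <<'E'
from h import *
c=snap('wrist','w5');X=wcloud(c);m=(c['z_map']>0)&(X[...,2]>.008)&(X[...,2]<.04)&(np.hypot(X[...,0]-.52,X[...,1]+.197)<.15)
n,l,s,ce=cv2.connectedComponentsWithStats(m.astype(np.uint8))
for i in np.argsort(-s[1:,4])[:3]+1: print(s[i],rect(X[l==i]),X[l==i].mean(0),X[l==i][:,2].max())
E
```

```text
12.85 yaw 0.338 q6 0.645 [ 0.5173 -0.2009  0.2003] F [0.  1.1 0.7] T [0.008 0.03  0.009] -0.359 0.0 0.9980885205889156
[ 267   51   34  262 6243] ((519.6146850585938, -198.8729248046875), (263.805908203125, 30.691150665283203), 19.330469131469727) [ 0.52906556 -0.19545618  0.02457683] 0.032173248645804786
```

Request:
move_arm(
  slide=[
    [0.009,0.008,-0.2],
    [0.009,0.008,-0.4],
    [0.009,0.008,-0.56],
    [0.009,0.008,-0.66],
    [0.009,0.008,-0.717],
  ],
  yaw=[0,0,0,0,0],
  grip=[0.3,0.1,0.1,0.1,0.1],
)

```text
t: 13.4
tcp_pos: [0.5178, -0.1924, 0.0189]
ee_rot: [[0.941, 0.337, -0.005], [0.337, -0.941, 0.004], [-0.004, -0.005, -1.0]]
ft_force: [-0.3, -0.5, 0.2]
finger_gap: 0.549
finger_force: 0.0
```

Request:
move_arm(
  slide=[
    [0,0,0],
    [0,0,0],
    [0,0,0],
    [0,0,0],
    [0,0,0],
  ],
  yaw=[0,0,0,0,0],
  grip=[0,-0.6,-0.6,-0.6,-0.6],
  squeeze=30,
)

```text
t: 13.9
tcp_pos: [0.5212, -0.1963, 0.0241]
ee_rot: [[0.942, 0.336, 0.003], [0.336, -0.942, -0.001], [0.002, 0.002, -1.0]]
ft_force: [0.5, 2.4, 6.8]
finger_gap: 0.246
finger_force: 30.1
```

```bash
python3 st.py
```

```text
13.9 yaw 0.342 q6 0.651 [ 0.5212 -0.1963  0.0241] F [0.5 2.4 6.8] T [0.304 0.013 0.017] 0.02 30.09454607963562 0.2459195117542939
```

Gripped (gap 21 mm). Lift and carry over the stand.

Request:
move_arm(
  slide=[
    [0,0,0.03],
    [0,0,0.13],
    [0,0,0.28],
    [0,0,0.44],
    [0,0,0.62],
  ],
  yaw=[0,0,0,0,0],
  grip=[-0.6,-0.6,-0.6,-0.6,-0.6],
  squeeze=45,
)

```text
t: 14.4
tcp_pos: [0.5187, -0.1952, 0.1781]
ee_rot: [[0.942, 0.336, -0.002], [0.336, -0.942, 0.001], [-0.002, -0.002, -1.0]]
ft_force: [-0.4, -1.0, -1.2]
finger_gap: 0.235
finger_force: 44.2
```

Request:
move_arm(
  slide=[
    [0.02,0.1,0.05],
    [0.04,0.24,0.05],
    [0.06,0.4,0.05],
    [0.08,0.56,0.05],
    [0.092,0.7,0.05],
  ],
  yaw=[-0.02,-0.06,-0.1,-0.14,-0.16],
  grip=[-0.6,-0.6,-0.6,-0.6,-0.6],
)

```text
t: 14.9
tcp_pos: [0.5425, -0.019, 0.19]
ee_rot: [[0.996, 0.089, -0.0], [0.089, -0.996, 0.0], [-0.0, -0.0, -1.0]]
ft_force: [-0.4, 0.0, -0.8]
finger_gap: 0.236
finger_force: 44.3
```

Request:
move_arm(
  slide=[
    [0.02,0.15,0],
    [0.04,0.32,0],
    [0.06,0.48,0],
    [0.08,0.6,0],
    [0.09,0.68,0],
  ],
  yaw=[-0.03,-0.06,-0.1,-0.13,-0.147],
  grip=[-0.6,-0.6,-0.6,-0.6,-0.6],
)

```text
t: 15.4
tcp_pos: [0.5649, 0.1514, 0.1898]
ee_rot: [[0.99, -0.139, -0.0], [-0.139, -0.99, 0.0], [-0.0, -0.0, -1.0]]
ft_force: [0.2, -0.5, -0.8]
finger_gap: 0.238
finger_force: 44.3
```

Request:
move_arm(
  slide=[
    [0,0,0],
    [0,0,0],
    [0,0,0],
    [0,0,0],
    [0,0,0],
  ],
  yaw=[0,0,0,0,0],
  grip=[-0.6,-0.6,-0.6,-0.6,-0.6],
)

```text
t: 15.9
tcp_pos: [0.5654, 0.1484, 0.1898]
ee_rot: [[0.99, -0.14, -0.0], [-0.14, -0.99, -0.0], [-0.0, 0.0, -1.0]]
ft_force: [0.1, -0.6, -1.7]
finger_gap: 0.24
finger_force: 44.3
```

```bash
python3 st.py
python3 - <<'E'
from h import *
c=snap('wrist','w6');snap('side','side6');X=wcloud(c);p=arm.state()['tcp_pos']
m=(c['z_map']>0)&(X[...,2]>p[2]-.03)&(X[...,2]<p[2]+.012)&(np.hypot(X[...,0]-p[0],X[...,1]-p[1])<.16)
Q=X[m];print(len(Q))
a=arm.state()['ee_rot'];L=(Q-p)@a; L=L[abs(L[:,1])<.02]
for lo in np.arange(-.14,.14,.02):
    k=(L[:,0]>lo)&(L[:,0]<lo+.02)
    if k.sum()>10: print(lo.round(2),k.sum(),L[k].mean(0).round(4),L[k,2].min().round(4))
w=cv2.imread('pics/w6.png');s=cv2.imread('pics/side6.png')[90:300,140:420]
cv2.imwrite('pics/v6.png',np.hstack([cv2.resize(w,(400,300)),cv2.resize(s,(400,300))]))
E
```

```text
15.9 yaw -0.141 q6 1.762 [0.5654 0.1484 0.1898] F [ 0.1 -0.6 -1.7] T [-0.027 -0.011 -0.023] -0.003 44.31480824947357 0.24016322576055227
20011
-0.06 19 [-0.0408 -0.0017  0.005 ] 0.0026
-0.04 1321 [-0.0292 -0.0001  0.0006] -0.003
-0.02 1734 [-0.0094  0.0001 -0.0001] -0.0116
0.0 3137 [ 0.01   -0.     -0.0003] -0.012
0.02 2379 [0.0302 0.     0.0005] -0.0033
0.04 2651 [0.0502 0.0001 0.0005] -0.0035
0.06 2738 [0.0701 0.0002 0.0005] -0.0033
0.08 2684 [0.09   0.0002 0.0006] -0.0033
0.1 2971 [ 0.1094  0.0003 -0.001 ] -0.0082
```

View pics/v6.png

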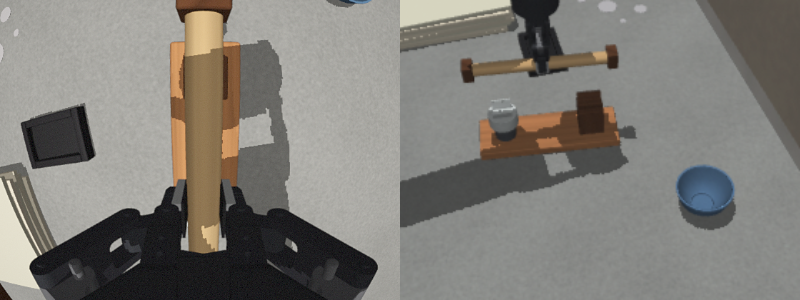

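The rod hangs level, aligned over the stand at (205,130) in the wrist half and (540,65) in the side half. Its axis is about 8 mm below the TCP. Lowering.

Request:
move_arm(
  slide=[
    [0.002,-0.007,-0.08],
    [0.002,-0.007,-0.18],
    [0.002,-0.007,-0.26],
    [0.002,-0.007,-0.32],
    [0.002,-0.007,-0.345],
  ],
  yaw=[0,0,0,0,0],
  grip=[-0.6,-0.6,-0.6,-0.6,-0.6],
)

```text
t: 16.5
tcp_pos: [0.5649, 0.1473, 0.1018]
ee_rot: [[0.99, -0.14, -0.003], [-0.14, -0.99, -0.0], [-0.003, 0.001, -1.0]]
ft_force: [0.1, 0.0, -1.0]
finger_gap: 0.235
finger_force: 44.3
```

Request:
move_arm(
  slide=[
    [0,0,0],
    [0,0,0],
    [0,0,-0.004],
    [0,0,-0.008],
    [0,0,-0.012],
  ],
  yaw=[0,0,0,0,0],
  grip=[-0.6,-0.6,-0.6,-0.6,-0.6],
)

```text
t: 17.0
tcp_pos: [0.5662, 0.1475, 0.101]
ee_rot: [[0.99, -0.139, 0.001], [-0.139, -0.99, 0.0], [0.001, -0.0, -1.0]]
ft_force: [0.8, 0.5, -2.2]
finger_gap: 0.239
finger_force: 44.3
```

```bash
python3 st.py
```

```text
17.0 yaw -0.14 q6 1.759 [0.5662 0.1475 0.101 ] F [ 0.8  0.5 -2.2] T [-0.023  0.045 -0.013] -0.0 44.32255446910858 0.23925076232339013
```

Request:
move_arm(
  slide=[
    [0,0,-0.004],
    [0,-0.002,-0.008],
    [0,-0.003,-0.012],
    [0,-0.003,-0.014],
    [0,-0.003,-0.016],
  ],
  yaw=[0,0,0,0,0],
  grip=[-0.6,-0.6,-0.6,-0.6,-0.6],
)

```text
t: 17.5
tcp_pos: [0.5658, 0.1467, 0.0965]
ee_rot: [[0.99, -0.139, -0.0], [-0.139, -0.99, -0.0], [-0.0, 0.0, -1.0]]
ft_force: [0.1, -0.1, -2.8]
finger_gap: 0.236
finger_force: 44.3
```

Request:
move_arm(
  slide=[
    [0,0,-0.002],
    [0,0,-0.004],
    [0,0,-0.006],
    [0,0,-0.006],
    [0,0,-0.006],
  ],
  yaw=[0,0,0,0,0],
  grip=[-0.6,-0.6,-0.6,-0.6,-0.6],
)

```text
t: 18.0
tcp_pos: [0.566, 0.1467, 0.0956]
ee_rot: [[0.99, -0.139, 0.0], [-0.139, -0.99, -0.0], [0.0, 0.0, -1.0]]
ft_force: [-1.9, -0.4, 4.7]
finger_gap: 0.236
finger_force: 44.7
```

```bash
python3 st.py
```

```text
18.0 yaw -0.14 q6 1.758 [0.566  0.1467 0.0956] F [-1.9 -0.4  4.7] T [-0.149  0.415  0.031] 0.01 44.73782300949097 0.236020463347265
```

Contact with about 6 N. Let go, check, then retreat.

Request:
move_arm(
  slide=[
    [0,0,0.002],
    [0,0,0.002],
    [0,0,0.002],
    [0,0,0.002],
    [0,0,0.002],
  ],
  yaw=[0,0,0,0,0],
  grip=[-0.48,-0.42,-0.3,0,0.4],
  squeeze=20,
)

```text
t: 18.5
tcp_pos: [0.5659, 0.1468, 0.0955]
ee_rot: [[0.99, -0.139, 0.0], [-0.139, -0.99, 0.0], [-0.0, -0.0, -1.0]]
ft_force: [-0.4, -0.2, 0.1]
finger_gap: 0.653
finger_force: 0.0
```

Request:
move_arm(
  slide=[
    [0,0,0],
    [0,0,0.02],
    [0,0,0.1],
    [0,0,0.26],
    [0,0,0.42],
  ],
  yaw=[0,0,0,0,0],
  grip=[0.4,0.4,0.4,0.4,0.4],
)

```text
t: 19.0
tcp_pos: [0.5652, 0.1467, 0.2014]
ee_rot: [[0.99, -0.139, -0.002], [-0.139, -0.99, -0.0], [-0.002, 0.0, -1.0]]
ft_force: [0.3, 0.3, 0.7]
finger_gap: 0.696
finger_force: 0.0
```

Request:
move_arm(
  slide=[
    [0,0,0.1],
    [0,0,0.1],
    [0,0,0.1],
    [0,0,0.1],
    [0,0,0.1],
  ],
  yaw=[0,0,0,0,0],
  grip=[0.4,0.4,0.4,0.4,0.4],
)

```text
t: 19.5
tcp_pos: [0.5649, 0.1467, 0.2237]
ee_rot: [[0.99, -0.139, -0.003], [-0.139, -0.99, -0.0], [-0.003, 0.001, -1.0]]
ft_force: [0.2, -1.0, -0.9]
finger_gap: 0.7
finger_force: 0.0
```

```bash
python3 st.py
python3 - <<'E'
from h import *
c=snap('wrist','w7');snap('side','side7');X=wcloud(c)
m=(c['z_map']>0)&(X[...,2]>.091)&(X[...,2]<.115)&(np.hypot(X[...,0]-.5635,X[...,1]-.147)<.16)
n,l,s,ce=cv2.connectedComponentsWithStats(m.astype(np.uint8))
for i in np.argsort(-s[1:,4])[:2]+1:
    Q=X[l==i];print(s[i],rect(Q),np.percentile(Q[:,2],[5,50,95]))
a=-.1415;Q=X[m]-[.5635,.1468,0];t=Q[:,0]*np.cos(a)+Q[:,1]*np.sin(a);w=-Q[:,0]*np.sin(a)+Q[:,1]*np.cos(a)
for lo in np.arange(-.14,.14,.02):
    k=(t>lo)&(t<lo+.02)&(abs(w)<.02)
    if k.sum()>10:print(lo.round(2),k.sum(),w[k].mean().round(4),np.percentile(Q[k,2],95).round(4))
w=cv2.imread('pics/w7.png');s=cv2.imread('pics/side7.png')[90:300,140:420]
cv2.imwrite('pics/v7.png',np.hstack([cv2.resize(w,(400,300)),cv2.resize(s,(400,300))]))
E
```

```text
19.5 yaw -0.14 q6 1.758 [0.5649 0.1467 0.2237] F [ 0.2 -1.  -0.9] T [ 0.01  -0.022 -0.022] 0.0 0.0 0.699777088380793
[ 265   44   40  300 7683] ((562.892822265625, 147.41702270507812), (29.62034797668457, 262.8509216308594), 81.87349700927734) [0.09217607 0.09644493 0.10159278]
[300 275   6  33 104] ((483.2181396484375, 141.9019317626953), (4.488150596618652, 34.272735595703125), 83.47786712646484) [0.09102815 0.09165234 0.09250758]
-0.14 280 0.0007 0.103
-0.12 559 0.0005 0.1026
-0.1 495 0.0003 0.0983
-0.08 558 0.0001 0.0982
-0.06 488 0.0006 0.0979
-0.04 524 0.0004 0.098
-0.02 563 0.0006 0.0981
0.0 591 0.0005 0.0979
0.02 617 0.0007 0.0977
0.04 629 0.0007 0.0977
0.06 726 0.0006 0.0976
0.08 693 0.0001 0.0974
0.1 792 0.0006 0.1014
0.12 514 0.0007 0.1019
```

View pics/v7.png

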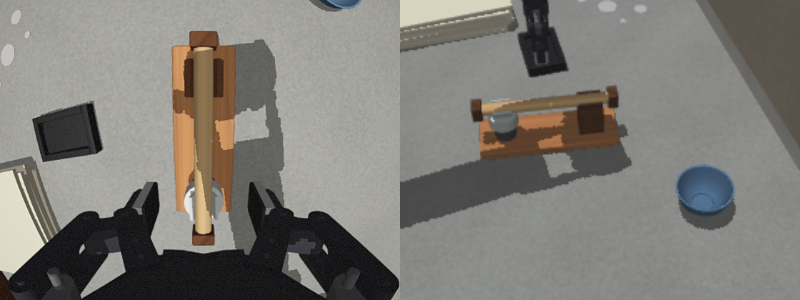

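The rod lies in both saddles (205,60–240 in the wrist half): its middle is within 1 mm, its axis is parallel to the stand, and its height is right. The robot is clear, so I'm handing in.

```bash
python3 -c "
from rig import arm
print(arm.job_done())"
```

```text
the job is handed in; nothing more can be done
None
```

Job handed in with no verdict returned: the saddle bit at about 3.6 rad and I stopped at the next line-up, about 0.03 rad off the stand's line. The rod rests in both grooves within 1 mm of its place, and the bowl, inkstone and paperweight were never touched.

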